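Pulse the bean mill: arm it, fit the bayonet lid and hold it half turned

ROBOT

A 6-joint arm with a two-finger parallel gripper is mounted at the origin on the work surface. World frame = base frame: x ahead of the robot, y to its left, z up, the work surface at z = 0. Lengths are in mm, angles in rad, forces in N, time in s.
With the tool pointing down it reaches from about 275 to 725 mm from the base axis. Payload 15.9 kg.
Tool frame: the origin (TCP) lies at the very end of the fingers, on their centre line; the grasp point (between the pads) lies 19 mm behind it; z points along the fingers, y is the line along which they close (so a half turn about z gives the same grasp; the last joint's range is limited). The gripper opens to 85 mm and grips with 20 to 120 N. Pads are 22 mm wide; open, the fingers measure 114 mm over their backs; the gripper's body (76 mm by 85 mm) begins 54 mm behind the grasp point. The pads swing forward as they close: fully open they stand 13 mm farther back than shut.
Start: joints at [-1.296, 0.213, -0.034, 1.323, 0, 1.571], TCP at [135.671, -481.226, 191.806] pointing down, gripper open.
Joint ranges: [-2.98, 2.98], [-0.74, 1.72], [-1.14, 1.35], [-2.1, 2.04], [-1.57, 1.44], [-3.14, 3.14]. Speed limits (rad/s): [1.89, 1.89, 2.39, 2.57, 3.14, 3.14].

INTERFACE

Orientations are given as a unit quaternion [x, y, z, w].
In Python, from bench import arm gives the robot as it stands. The module is installed in compiled form; this text tells all that it offers. Calls block until the motion is done:
- arm.move_ptp(position, orientation): joint-space move of the TCP to a pose.
- arm.move_l(position, rot=None, feed=150, threshold=None): straight line of the TCP; rot=None keeps the orientation; feed is the mean speed in mm/s. With threshold (N) it stops when the force on the tool has changed by that much, and returns True; else False.
- arm.move_joints(angles): joint-space move.
- arm.command_gripper(opening, newtons=None): finger opening in mm; newtons is the grip in N (None keeps the last); returns when the fingers have stopped.
- arm.dwell(seconds).
- arm.inverse_kinematics(position, orientation): joint angles nearest the present ones, or None.
- arm.get_image(name): name is "side" or "top"; returns the picture (400x640x3 uint8, red, green, blue); there is no depth.
- arm.calibration(name): a dict with "fx", "fy", "cx", "cy" (pixels), "D" ([k1, k2, p1, p2, k3] as OpenCV has them; the pictures are not rectified), "xyz" and "attitude" of the camera in the world. Camera axes: x right, y down, z forward; pixel columns grow to the right and rows downward; lengths in mm; the calibration is good to about 2 mm. A picture is of the moment at which its call begins. calibration takes no time and is no camera call.
A pose or a line that the arm cannot do raises arm.MotionError and nothing moves.
- arm.finish_job(): hands the job in; it is judged then, once.
Trained networks look in the newest picture that a camera, given by its name, has taken for a name from the list of things; names that differ only in an ending like _2 or _b are one class to them, and where a whole thing is asked for, a point or a joint stands for the part that bears it (a point fixed in the world has none). Each returns a list of dicts, best first, with "confidence" (0 to 1); they miss things now and then, are a little off and sometimes report something else, mostly with a low value. They report only what shows in the picture. A call takes as long as a camera call. They do not tell look-alikes from the thing itself.
- arm.search_frame(camera, label): "box" ([left, top, width, height] in pixels, round what is visible of it).
- arm.outline_of(camera, label): "region" (400x640 bool, what is visible of it) and "box" ([left, top, width, height] in pixels, round what is visible of it).
Readings, each from a call of its own:
- arm.get_clock(): time.
- arm.get_q(): joint angles.
- arm.get_joint_vel(): joint speeds.
- arm.get_effort(): joint torques, N m.
- arm.get_ee_pos(): TCP position.
- arm.get_tool_rot(): TCP orientation.
- arm.get_wrist_force(): force on the tool from outside, world axes, zero at the start.
- arm.get_ft_torque(): the same for the moment, N m.
- arm.get_grip_width(): finger opening in mm.
- arm.get_grip_force(): force on a finger pad.
Only numpy, scipy, OpenCV 4.12 (cv2) and the standard library are available. Lean on these libraries where they do the work, as an engineer would, in place of code of your own. Each camera call takes 0.05 s, during which the arm holds its last target. There are 200 camera calls.

TASK

Arm the red bean mill by pressing its yellow button fully down and letting it spring back up. Then fit the black-handled bayonet lid down into the mill's mouth, pins through the slots, and twist it clockwise until its white stripes line up with the green marks, halfway to the lock; never let it reach the lock click near the red marks. Finish while gripping the lid, holding it fully seated at the green marks against its spring, and leave the jars and other things on the counter where they are.

Things in the scene. Friction and masses are not known exactly. Their poses are not given: they have to be found in the camera images.
- mill_mouth (a point): Centre of the round mouth of the red bean mill, at the collar's top, 100 above the table; z up. The mill is fixed: cylinder 116 dia (foot 128), pod with the button on its +x side. Bore of the steel collar 68 dia, 6 thick; a groove 87 dia, 24 deep runs below it. Two entry slots 20 wide, at +x and -x, reach 43 from the axis. Pins go down through them, then the lid turns clockwise (seen from above).
- mill_green (a point): One of the two green marks on the mill's rim (the other is opposite), at collar-top height, 52 from the axis, 35 degrees clockwise from the slots: halfway. This frame is turned like mill_mouth. The sprung carrier pushes the lid back towards the slots: about 0.06 N m when the pins meet it at 8 degrees, 0.15 N m at the green marks. Turning anticlockwise from the slots is blocked.
- mill_red (a point): One of the two red marks on the mill's rim (the other is opposite), 52 from the axis, 70 degrees clockwise from the slots: end of travel, locked. The lid counts as clicked into the lock from about 55 degrees on.
- lid_handle (a point): Centre of the black handle bar of the loose lid (0.2 kg): 56 long (x), 14 thick (y: grip across this), 36 tall (z up). The lid starts standing on the table, its underside 45 below this point. Steel flange 92 dia, 7 thick, its top 18 below this point: keep fingertips above it. Fully seated, the flange rests on the collar and this point is 25 above mill_mouth, on its axis; 33 or more if the pins missed the slots.
- lid_pin (a point): Root of one of the lid's two brass pins. Below the flange is a plug 64 dia, 20 deep, bevelled at its foot; the pins, 10 dia, stick out of the plug along the lid's +x and -x, under the bar's ends, to 41 from the axis, 6 above the underside. White stripes on the flange at the bar's ends show their direction. The lid is the same after half a turn. This point: 32 from the axis along x.
- carrier (a joint): Turn in rad of the sprung carrier inside the mill's collar, clockwise from above, 0 at rest, end stop 1.08. The lid's pins touch it when the lid has turned about 0.14 rad from the slots; from then on it reads the lid's turn minus about 0.14 (about 0.47 at the green marks, 0.82 where the lid clicks into the lock).
- go_top (a point): Centre of the top of the round yellow push button (28 dia) on the mill's pod, 107 from the mill's axis in its +x direction, 77 above the table; the pod's top is 55 above the table. Pressed straight down.
- go (a joint): Travel of the yellow button in m: 0 up, 0.006 fully down. Springs back by itself; fully down needs about 5 N.
- jar_white: Bystander: short glass jar of white beans with a steel lid, 90 dia x 105 tall. Origin at the centre of its underside.
- jar_nuts: Bystander: tall glass jar of brown nuts with a steel lid, 80 dia x 150 tall. Origin at the centre of its underside.
- jar_corn: Bystander: glass jar of yellow corn with a brass lid, 76 dia x 110 tall. Origin at the centre of its underside.
- spare_lid: Bystander: plain flat brass-coloured jar lid without handle or pins, 86 dia x 15 tall, lying on the table. Origin at the centre of its underside.
- cup: Bystander: small white ceramic cup, 64 dia x 50 tall. Origin at the centre of its underside.
- spoon: Bystander: wooden spoon, 200 long, lying flat.
- bowl: Bystander: blue bowl, 120 dia x 45 tall. Origin at the centre of its underside.
Mind the look-alikes: they are no part of the job. Leave any turquoise look-alike of the part that bears lid_handle alone.

How it is judged (in metres and radians):
On the way, in this order (a step that is already met when the one before it is completed fails the run):
1. the yellow button is pressed fully down (value of joint go above 0.005 m), for 0.05 s.
2. the button has sprung back up (value of joint go below 0.001 m), for 0.1 s.
3. the lid is fully down in the mill's collar, pins through the slots (horizontal distance between lid_handle and mill_mouth below 0.006 m and z of lid_handle in the frame of mill_mouth between 0.021 and 0.0285 m and angle between lid_handle's own z axis and vertical below 0.09 rad), for 0.1 s.
4. the lid is turned clockwise to the green marks, held by the fingers (all of step 3 and angle between the x axis of lid_handle and the x axis of mill_mouth, either way round between 0.491 and 0.731 rad and value of joint carrier above 0.28 rad and contact force between the fingers and lid above 2 N), for 0.5 s.
At the end, for the whole second after the job is handed in: The lid is seated (centre within 6 mm of the mill's axis, handle centre 21 to 28.5 mm above the mouth, tilt under 5 degrees), turned 35 +/- 7 degrees clockwise from the slots with the carrier pushed beyond 0.28 rad, steady, gripped by the fingers with more than 2 N; the button is up (all of step 4 and velocity of joint carrier between -0.15 and 0.15 rad/s and value of joint go below 0.001 m); the arm keeps its last pose, push and grip.
It fails at once if the lid is turned into the lock (click) (value of joint carrier above 0.82 rad).
It fails at once if a bystander is moved by more than 30 mm (distance of any of jar_white, jar_nuts, jar_corn, spare_lid, cup, spoon, bowl from where it was at the start of the episode above 0.03 m).
It fails at once if a jar, the cup or the bowl is tipped (angle between any of jar_white, jar_nuts, jar_corn, cup, bowl's own z axis and vertical above 0.3 rad).
It also fails if it takes over 64 s, if anything falls off the work surface, if the arm or the gripper's body presses on something with over 40 N, if the wrist force passes 120 N, or if a joint passes its speed limit or range.

## Working session

There is one attempt and no reset: what is moved stays moved. The work goes in short steps, each a Python script; the robot and the scene stay as the last script left them, time stands still between calls to the robot, and variables do not carry over. Pictures are saved under pics/ and viewed, at most 10 in all, crops included, and the job is handed in when it is done.

```bash
mkdir -p pics; python3 - <<'E'
from bench import arm
import cv2
for n in("top","side"):
    im=arm.get_image(n); cv2.imwrite(f"pics/{n}0.png",im[:,:,::-1])
    c=arm.calibration(n); print(n,c)
    for l in("lid_handle","mill_mouth","go_top","go","lid_pin","carrier","mill_green"):
        try: print(l,[(r["box"],round(r["confidence"],2)) for r in arm.search_frame(n,l)][:4])
        except Exception as e: print(l,e)
print(arm.get_clock(),arm.get_tool_rot())
E
```

```text
top {'fx': 369.1222603003279, 'fy': 369.1222603003279, 'cx': 316.3121572025868, 'cy': 202.80516144717487, 'D': array([0.02369437, 0.        , 0.        , 0.        , 0.        ]), 'xyz': array([ 380.4100121 ,   10.87313029, 1058.453696  ]), 'attitude': array([ 0.7127026 , -0.6963515 ,  0.06151938, -0.05800823])}
lid_handle [([191.2, 185.2, 28.7, 31.4], 0.84), ([403.9, 268.3, 44.1, 48.5], 0.75), ([131.0, 199.0, 33.6, 31.4], 0.73)]
mill_mouth [([254.7, 162.0, 47.4, 73.9], 0.89)]
go_top [([280.9, 168.4, 13.4, 13.3], 0.61)]
go [([279.8, 164.9, 14.4, 14.8], 0.49), ([254.0, 164.4, 46.4, 73.1], 0.45)]
lid_pin [([130.8, 197.5, 35.0, 35.8], 0.97), ([187.0, 181.2, 34.4, 36.8], 0.6)]
carrier [([271.8, 199.8, 12.3, 23.8], 0.56)]
mill_green [([252.9, 162.5, 47.2, 73.6], 0.96)]
side {'fx': 475.9592542570588, 'fy': 475.9592542570588, 'cx': 312.09724184551214, 'cy': 198.06392353579795, 'D': array([-0.07211287,  0.        ,  0.        ,  0.        ,  0.        ]), 'xyz': array([ 68.32855972, 907.57347594, 829.88440459]), 'attitude': array([-0.20469453,  0.86481087, -0.44706505,  0.10166198])}
lid_handle [([181.3, 337.3, 47.9, 42.7], 0.76), ([208.1, 277.9, 44.3, 42.9], 0.72)]
mill_mouth [([238.4, 212.6, 75.7, 58.0], 0.57)]
go_top [([250.2, 215.5, 12.4, 3.9], 0.56)]
go [([247.9, 213.9, 13.4, 11.4], 0.48)]
lid_pin [([205.3, 279.5, 42.5, 37.5], 0.77), ([184.3, 334.5, 45.1, 46.0], 0.6)]
carrier [([279.5, 222.5, 21.7, 4.1], 0.6)]
mill_green [([242.5, 214.4, 70.5, 57.5], 0.81)]
0.8 [ 9.90576228e-01  1.36962538e-01 -9.93560280e-06  8.28479853e-07]
```

```bash
python3 - <<'E'
import cv2,numpy as np
t=cv2.imread("pics/top0.png");s=cv2.imread("pics/side0.png")
a=cv2.resize(t[150:250,115:315],(800,400),interpolation=cv2.INTER_CUBIC)
cv2.imwrite("pics/topc.png",a)
b=cv2.resize(s[195:395,150:350],(600,600),interpolation=cv2.INTER_CUBIC)
cv2.imwrite("pics/sidec.png",b)
E
```

```text
(no output)
```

View pics/top0.png

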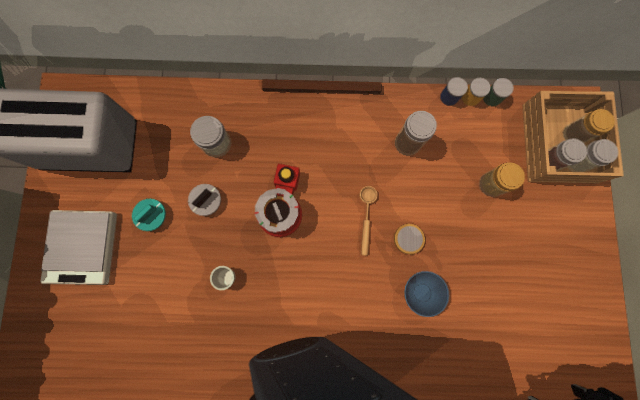

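View pics/topc.png

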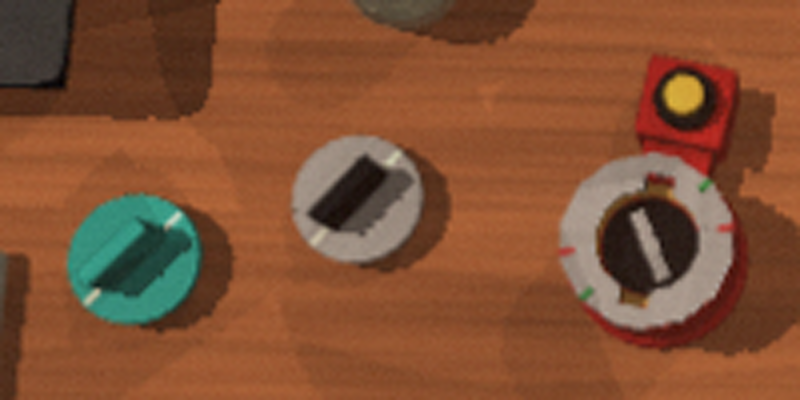

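View pics/sidec.png

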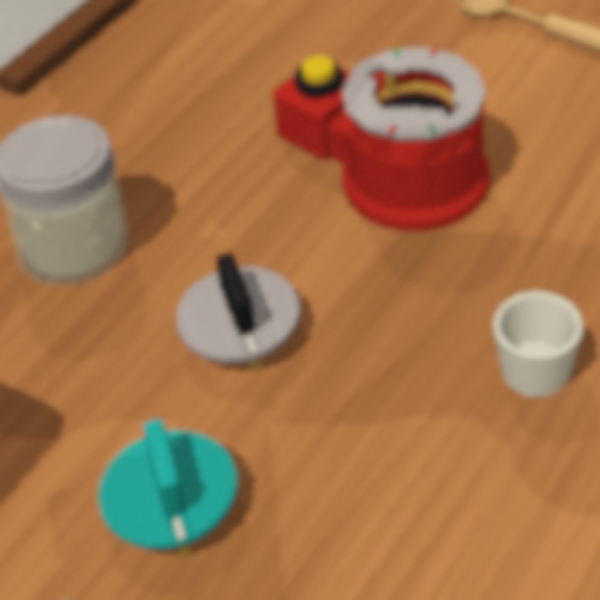

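The top view shows these candidates for the lid:
- The black-handled steel lid at (204,200), with its white stripes at about (214,190) and (194,210). This one fits the description.
- A turquoise look-alike at (149,215), to be left alone.
- A flat brass lid at (410,239), with no handle.

The mill mouth is at (276,210). The button is at (286,173) and the green marks are at (291,196) and (262,223). The crop confirms the black one.

```bash
cat > h.py <<'E'
import numpy as np,cv2
from scipy.spatial.transform import Rotation as R
from bench import arm
def ray(cam,px):
    c=arm.calibration(cam);K=np.array([[c["fx"],0,c["cx"]],[0,c["fy"],c["cy"]],[0,0,1]])
    p=cv2.undistortPoints(np.array(px,float).reshape(-1,1,2),K,c["D"]).reshape(-1,2)
    return c["xyz"],R.from_quat(c["attitude"]).apply(np.c_[p,np.ones(len(p))])
def plane(cam,px,z):
    o,d=ray(cam,px);return o+d*((z-o[2])/d[:,2])[:,None]
def down(yaw): # tool pointing down, tool y axis at world angle yaw
    y=np.array([np.cos(yaw),np.sin(yaw),0]);z=np.array([0,0,-1.]);x=np.cross(y,z)
    return R.from_matrix(np.c_[x,y,z]).as_quat()
def circ(P):
    A=np.c_[2*P[:,:2],np.ones(len(P))];s=np.linalg.lstsq(A,(P[:,:2]**2).sum(1),rcond=None)[0]
    return s[:2],np.sqrt(s[2]+s[:2]@s[:2])
E
python3 - <<'E'
from h import *
t=cv2.imread("pics/top0.png");s=cv2.imread("pics/side0.png")
def gray(im,box):
    x,y,w,h=box;hsv=cv2.cvtColor(im,cv2.COLOR_BGR2HSV)
    m=np.zeros(im.shape[:2],np.uint8);m[y:y+h,x:x+w]=((hsv[...,1]<75)&(hsv[...,2]>85))[y:y+h,x:x+w]
    n,l,st,_=cv2.connectedComponentsWithStats(m);k=1+np.argmax(st[1:,4])
    return cv2.convexHull(cv2.findContours((l==k).astype(np.uint8),0,1)[0][0]).reshape(-1,2)
for nm,cam,im,box,z in(("lid","top",t,(185,178,40,42),27),("mill","top",t,(248,182,56,56),100),("lid","side",s,(205,275,50,50),27),("mill","side",s,(260,205,60,48),100)):
    P=plane(cam,gray(im,box),z);c,r=circ(P);print(nm,cam,c.round(1),"r",r.round(1),"res",np.abs(np.hypot(*(P[:,:2]-c).T)-r).max().round(1))
T=lambda L:[(115+x/4-.5,150+y/4-.5) for x,y in L]
S=lambda L:[(150+x/3-.3,195+y/3-.3) for x,y in L]
ang=lambda v:np.degrees(np.arctan2(v[1],v[0])).round(1)
st=plane("top",T([(395,158),(318,240)]),27);print("stripe",st.round(1),ang(st[0]-st[1]))
b=plane("top",T([(683,94)]),77)[0];b2=plane("side",S([(319,66)]),77)[0];print("button",b,b2)
M=plane("top",T([(705,185),(587,293),(725,228),(566,252),(660,185),(632,298)]),100)
for i,o in((0,35),(2,70),(4,0)): print("mx",ang(M[i]-M[i+1])+o,M[i:i+2].mean(0).round(1))
M=plane("side",S([(432,130),(397,50),(392,131),(434,52)]),100);print(M.round(1))
for i,o in((0,35),(2,70)): print("mx side",ang(M[i]-M[i+1])+o,M[i:i+2].mean(0).round(1))
E
```

```text
lid top [559.5 325.2] r 44.8 res 0.9
mill top [523.4 112.5] r 56.5 res 1.3
lid side [557.8 329.2] r 46.6 res 1.3
mill side [523.  115.9] r 58.3 res 1.8
stripe [[589.5 301.5  27. ]
 [529.4 351.2  27. ]] -39.6
button [628.74783118  94.62227721  77.        ] [626.672997    97.47629643  77.        ]
mx -10.399999999999999 [524.8 113.1 100. ]
mx -9.900000000000006 [523.9 113.5 100. ]
mx -11.5 [523.2 113.2 100. ]
[[486.4 152.2 100. ]
 [562.4  73.3 100. ]
 [513.9 167.5 100. ]
 [533.1  61.5 100. ]]
mx side 168.9 [524.4 112.7 100. ]
mx side 170.3 [523.5 114.5 100. ]
```

```bash
python3 - <<'E'
from h import *
d=np.radians
for k in(0,180):
  for n,p,y in(("btn",(628,95.5,120),79.6),("lid",(558.7,327,120),50.4),("entry",(523.5,113.7,140),79.6),("green",(523.5,113.7,111),44.6)):
    q=arm.inverse_kinematics(list(p),down(d(y+k)));print(k,n,None if q is None else np.round(q,2))
arm.command_gripper(0,40)
rot=down(d(79.6))
arm.move_ptp([628,95.5,110],rot)
arm.move_l([628,95.5,84],feed=80)
hit=arm.move_l([628,95.5,67],feed=15,threshold=12)
arm.dwell(.1);print(hit,arm.get_ee_pos(),arm.get_wrist_force())
arm.get_image("side");im=arm.get_image("side")
cv2.imwrite("pics/press.png",cv2.resize(im[190:290,200:350,::-1],(750,500)))
arm.move_l([628,95.5,130],feed=100);arm.dwell(.15);print(arm.get_clock(),arm.get_wrist_force())
E
```

```text
0 btn [0.15 0.52 0.22 1.27 0.   0.33]
0 lid [0.53 0.54 0.26 1.29 0.   1.22]
0 entry [ 0.21  0.3  -0.05  1.22  0.    0.4 ]
0 green [ 0.21  0.31 -0.11  1.15  0.    1.01]
180 btn [ 0.15  0.52  0.22  1.27  0.   -2.81]
180 lid [ 0.53  0.54  0.26  1.29  0.   -1.92]
180 entry [ 0.21  0.3  -0.05  1.22  0.   -2.75]
180 green [ 0.21  0.31 -0.11  1.15  0.   -2.14]
False [628.05311307  95.52205756  67.09639962] [ 0.36158353 -0.11867603  0.32810221]
7.15 [ 0.25830762  0.35903648 -1.1797454 ]
```

View pics/press.png

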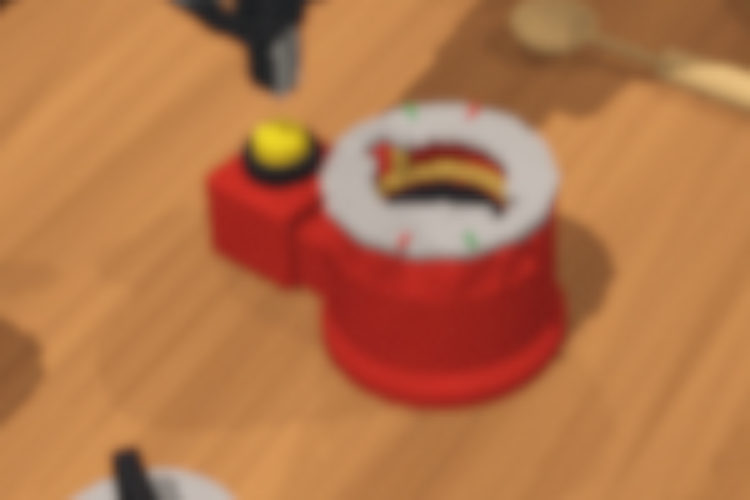

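The picture shows the fingertips at about (256,208), behind and above the button at (256,218), with no contact. I'll compare where the tip should project with where it does, and check the finger opening.

```bash
cat >> h.py <<'E'
def proj(cam,p):
    c=arm.calibration(cam);K=np.array([[c["fx"],0,c["cx"]],[0,c["fy"],c["cy"]],[0,0,1]])
    q=R.from_quat(c["attitude"]).inv().apply(np.atleast_2d(np.array(p,float))-c["xyz"])
    return cv2.projectPoints(q,np.zeros(3),np.zeros(3),K,c["D"])[0].reshape(-1,2).round(1)
E
python3 - <<'E'
from h import *
print(arm.get_grip_width(),arm.get_ee_pos(),arm.get_tool_rot(),arm.get_q())
print("pred tip",proj("side",[[628,95.5,67],[628,95.5,77],[628,95.5,130]]),proj("top",[[628,95.5,77],[628,95.5,130]]))
im=arm.get_image("side");im2=arm.get_image("top")
a=cv2.resize(im[130:280,180:340,::-1],(400,375));b=cv2.resize(im2[120:270,200:360,::-1],(400,375))
cv2.imwrite("pics/cmp.png",np.hstack([a,b]))
E
```

```text
-0.11511581076893415 [627.55914771  95.39095556 129.20297925] [ 9.06521182e-02  9.95882416e-01 -1.71565481e-04 -6.14456324e-04] [ 1.50870284e-01  5.14363217e-01  2.40122489e-01  1.29783092e+00
 -3.90799109e-05  3.32423826e-01]
pred tip [[256.2 219.2]
 [256.  216.1]
 [254.7 199.5]] [[284.9 173.3]
 [283.3 168.2]]
```

View pics/cmp.png

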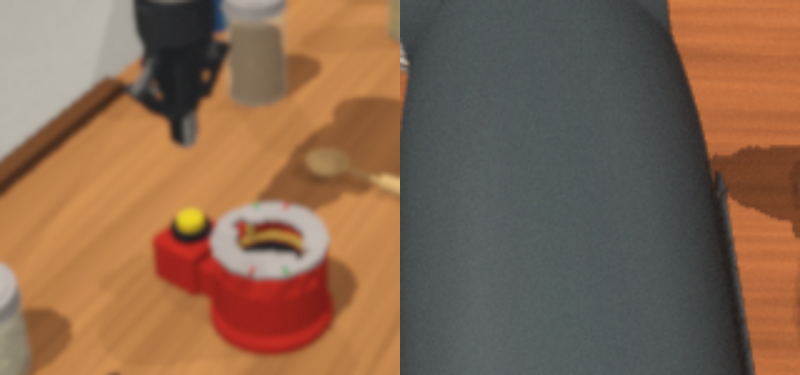

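The tip shows about 11 px (roughly 35 mm) higher in the image than reported in both pictures, so the true tip doesn't match the stated TCP. A guarded descent over the button will tell whether the error is in height.

```bash
python3 - <<'E'
from h import *
arm.move_l([628,95.5,70],feed=120)
hit=arm.move_l([628,95.5,25],feed=18,threshold=12)
arm.dwell(.1);p=arm.get_ee_pos();print(hit,p,arm.get_wrist_force(),arm.get_ft_torque(),arm.get_clock())
im=arm.get_image("side");cv2.imwrite("pics/press2.png",cv2.resize(im[170:280,190:340,::-1],(750,550)))
arm.move_l([628,95.5,p[2]+25],feed=60);arm.dwell(.15);print(arm.get_wrist_force(),arm.get_clock())
E
```

```text
True [628.05539692  95.56168436  31.43857835] [-2.40589903 -0.69046818 11.75722805] [-0.06874399  0.58848468 -0.01890298] 9.9083
[-0.04479914 -0.24073087  0.87006349] 10.6917
```

View pics/press2.png

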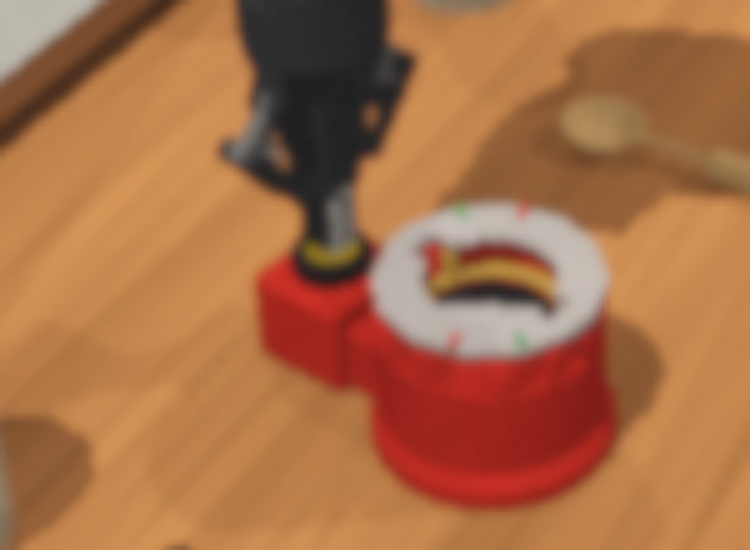

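The button went fully down at commanded z=31.4 and was released after. The fingertips are at pixel (256,218), centred on the button. So the real tip is about 39.5 mm above the reported TCP, with no sideways error, and I'll compensate for that. Next is the lid grasp.

```bash
echo 'DZ=-39.5' >> h.py; python3 - <<'E'
from h import *
r=down(np.radians(50.4));x,y=558.7,327.2
arm.move_l([628,95.5,130],feed=200)
arm.command_gripper(50,60)
arm.move_ptp([x,y,100+DZ],r)
hit=arm.move_l([x,y,33+DZ],feed=50,threshold=8)
print(hit,arm.get_ee_pos(),arm.get_wrist_force())
if not hit:
    arm.command_gripper(0,60);print(arm.get_grip_width(),arm.get_grip_force(),arm.get_wrist_force())
im=arm.get_image("side");cv2.imwrite("pics/grasp.png",cv2.resize(im[230:330,170:290,::-1],(720,600)));print(arm.get_clock())
E
```

```text
False [558.90807072 327.31106826  -6.16054974] [0.60665534 0.38533196 1.08033256]
12.940430417088916 59.65672731399536 [-0.04215404 -0.66611119  2.50808765]
14.6917
```

View pics/grasp.png

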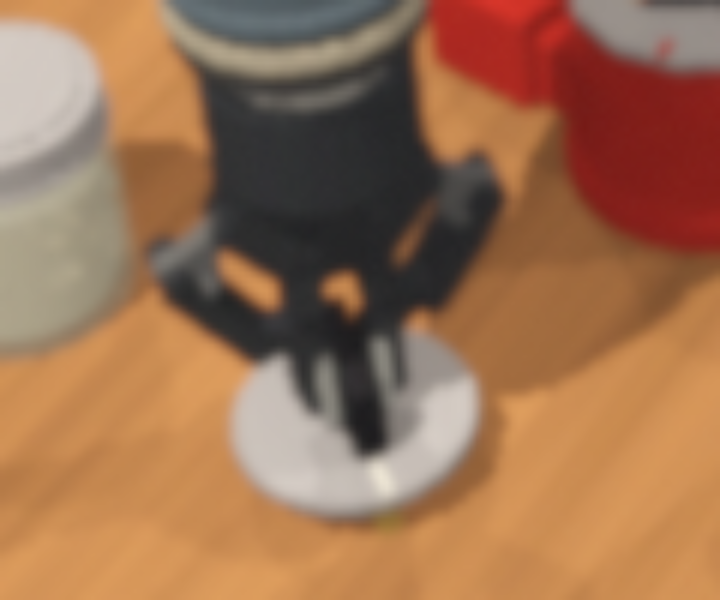

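The fingers hold the black bar, at about crop (365,400), squarely between the pads and above the flange. Next I lift it, hover over the mill, and check lid centre and stripe against the mill in the side camera, where shared bias cancels.

```bash
python3 - <<'E'
from h import *
x,y=558.7,327.2
arm.move_l([x,y,120],feed=150)
arm.move_ptp([523.5,113.7,120],down(np.radians(79.6)))
arm.move_l([523.5,113.7,104],feed=80);arm.dwell(.2)
p=arm.get_ee_pos();print(p,arm.get_wrist_force(),arm.get_grip_width(),arm.get_clock())
zf=27+p[2]+6.2
im=arm.get_image("side")[:,:,::-1].copy();cv2.imwrite("pics/hoverraw.png",im)
hsv=cv2.cvtColor(im,cv2.COLOR_BGR2HSV)
u,v=proj("side",[523.5,113.7,zf])[0];print("flange px",u,v,"zf",zf)
th=np.radians(np.arange(0,360,6))
ov=proj("side",np.c_[523.3+46*np.cos(th),115.9+46*np.sin(th),np.full(60,zf)])
big=cv2.resize(im[175:275,220:340],(720,600),interpolation=cv2.INTER_CUBIC)
for a,b in ov: cv2.circle(big,(int((a-220+.5)*6),int((b-175+.5)*6)),2,(255,0,255),-1)
sx=np.radians(169.6)
for rr in(30,46):
    for a,b in proj("side",[523.3+rr*np.cos(sx),115.9+rr*np.sin(sx),zf]): cv2.circle(big,(int((a-220+.5)*6),int((b-175+.5)*6)),3,(0,255,255),-1)
cv2.imwrite("pics/hover.png",big)
E
```

```text
[523.78517882 113.93826681 104.34106934] [-0.34100325 -0.3797637  -1.59727691] 13.266441680964014 17.1083
flange px 287.4 212.3 zf 137.5410693373061
```

View pics/hover.png

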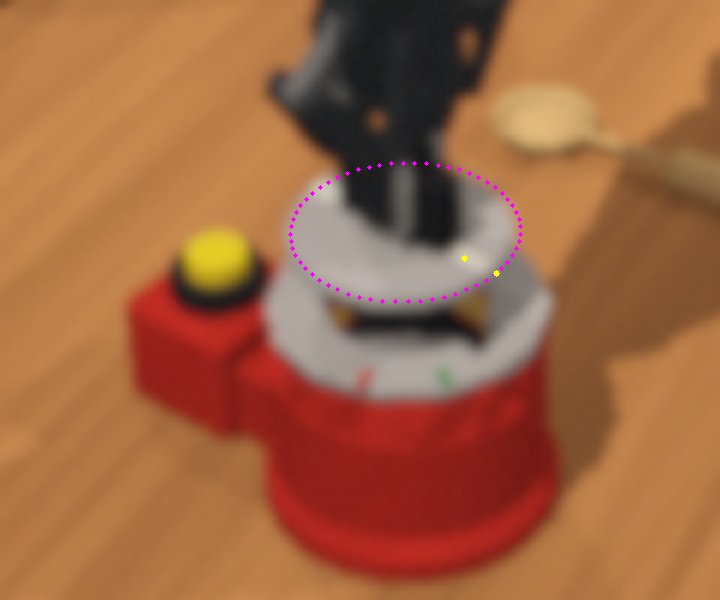

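The flange outline (centre about (405,232) in the crop) and the stripe at (475,262) match the predicted seat to within about 1 mm, with the lid slightly left (+x). I'll shift it 1 mm and do a guarded descent.

```bash
python3 - <<'E'
from h import *
x,y=522.6,113.7
arm.move_l([x,y,100],feed=60)
hit=arm.move_l([x,y,71],feed=20,threshold=10)
arm.dwell(.15);print(hit,arm.get_ee_pos(),arm.get_wrist_force(),arm.get_ft_torque(),arm.get_clock())
im=arm.get_image("side")[:,:,::-1];cv2.imwrite("pics/ins.png",cv2.resize(im[175:275,220:340],(720,600),interpolation=cv2.INTER_CUBIC))
E
```

```text
True [522.54360846 113.63617625  73.58314523] [-0.5489007  -0.11750016  7.33615189] [ 0.08697883  0.24879179 -0.01232418] 18.7583
```

Seated: contact came at TCP z=73.6 against an expected 73.9, with negligible side force. Now the clockwise twist.

```bash
python3 - <<'E'
from h import *
x,y=522.6,113.7
for a in(10,20,28,35):
    arm.move_l([x,y,73.2],rot=down(np.radians(79.6-a)),feed=10)
    print(a,arm.get_ee_pos().round(2),arm.get_wrist_force().round(1),arm.get_ft_torque().round(3),arm.get_clock())
arm.dwell(.6)
print(arm.get_grip_width(),arm.get_grip_force(),R.from_quat(arm.get_tool_rot()).as_matrix()[:,1],arm.get_ft_torque().round(3))
im=arm.get_image("side")[:,:,::-1];cv2.imwrite("pics/green.png",cv2.resize(im[175:275,220:340],(720,600),interpolation=cv2.INTER_CUBIC))
E
```

```text
10 [523.04 113.68  73.62] [-0.9 -1.5  6.3] [-0.061  0.131 -0.036] 19.1333
20 [522.94 113.54  73.58] [-0.8 -2.4  7. ] [-0.29   0.18  -0.011] 19.4583
28 [522.91 113.52  73.6 ] [-1.5 -2.7  7.4] [-0.399  0.267  0.015] 19.75
35 [522.97 113.58  73.55] [-1.  -2.4  6.2] [-0.204  0.135  0.004] 20.025
12.986998111598945 60.3764945268631 [7.09080883e-01 7.05126850e-01 6.52570285e-04] [-0.159  0.113  0.012]
```

View pics/green.png

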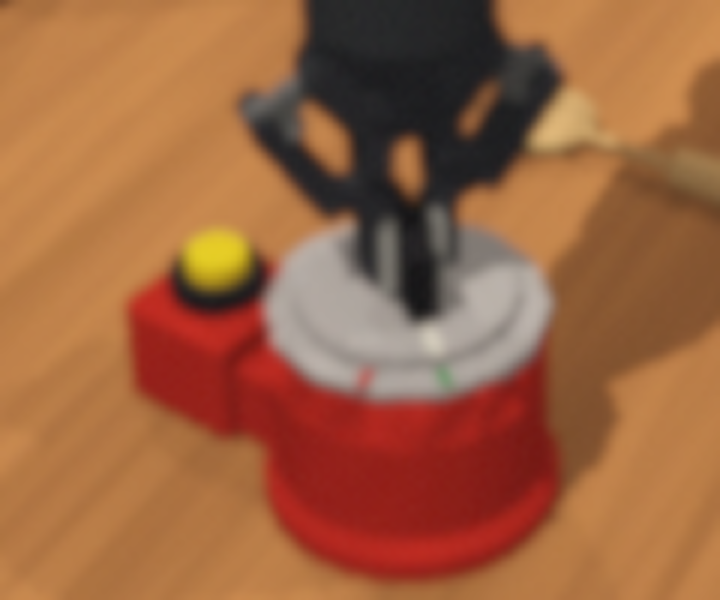

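The stripe at (432,342) lines up with the green mark at (445,377), radially from the axis, and the flange sits flat on the collar. The button is up. The torque about z reads lower than the 0.15 N m spring, so before handing in I'll ease the downward push and average some readings.

```bash
python3 - <<'E'
from h import *
def rd(n):
    L=[]
    for _ in range(10): arm.dwell(.03);L.append(np.r_[arm.get_wrist_force(),arm.get_ft_torque(),arm.get_effort()[5]])
    y=R.from_quat(arm.get_tool_rot()).as_matrix()[:,1]
    print(n,np.mean(L,0).round(3),np.std(L,0)[5].round(3),arm.get_ee_pos().round(2),np.degrees(np.arctan2(y[1],y[0])).round(2))
rot=down(np.radians(44.6))
rd("now")
arm.move_l([522.6,113.7,73.8],feed=10);rd("eased")
arm.move_l([522.6,113.7,73.8],rot=down(np.radians(41.6)),feed=10);rd("38")
arm.move_l([522.6,113.7,73.8],rot=down(np.radians(46.6)),feed=10);rd("33")
arm.move_l([522.6,113.7,73.8],rot=rot,feed=10);rd("35")
E
```

```text
now [-1.078 -1.623  6.101 -0.218  0.136  0.018  0.027] 0.035 [523.   113.58  73.57] 44.84
eased [ 1.632 -0.464 -0.834 -0.087 -0.438  0.156  0.12 ] 0.031 [522.69 113.7   73.78] 44.62
38 [ 3.203  0.034 -1.446  0.055 -0.713  0.168  0.198] 0.026 [522.66 113.73  73.81] 41.63
33 [ 2.411 -0.017 -1.174 -0.018 -0.535  0.158  0.102] 0.03 [522.56 113.71  73.8 ] 46.56
35 [ 2.422  0.372 -1.635  0.056 -0.542  0.161  0.186] 0.04 [522.61 113.72  73.81] 44.61
```

With the push eased, the spring shows its expected 0.16 N m, so the carrier is engaged at the green marks. I'll restore a light push and hand in.

```bash
python3 - <<'E'
from h import *
arm.move_l([522.6,113.7,73.5],feed=10);arm.dwell(1.0)
print(arm.get_ee_pos().round(2),arm.get_wrist_force().round(2),arm.get_grip_force(),arm.get_clock())
print(arm.finish_job())
E
```

```text
[522.61 113.68  73.6 ] [-0.22 -1.39  5.11] 60.298699736595154 24.5917
the job is handed in; nothing more can be done
None
```

I pressed the mill's button and let it spring back, seated the lid, and turned it 35° clockwise to the green marks. I handed the job in at 24.6 s, still gripping the lid with about 60 N against the spring; the hand-in gave no pass or fail result.

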